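Centre a circuit board between the stops of a repair stage

ROBOT

A 6-joint arm with a two-finger parallel gripper is mounted at the origin on the work surface. World frame = base frame: x ahead of the robot, y to its left, z up, the work surface at z = 0. Lengths are in m, angles in rad, forces in N, time in s.
With the tool pointing down it reaches from about 0.35 to 0.975 m from the base axis. Payload 4.9 kg.
Tool frame: the origin (TCP) lies at the very end of the fingers, on their centre line; the grasp point (between the pads) lies 19 mm behind it; z points along the fingers, x is the direction in which the jaws open and shut, and the axes are right-handed (so a half turn about z gives the same grasp; the last joint's range is limited). The gripper opens to 85 mm and grips with 20 to 120 N. Pads are 22 mm wide; open, the fingers measure 114 mm over their backs; the gripper's body (76 mm by 85 mm) begins 54 mm behind the grasp point. The pads swing forward as they close: fully open they stand 13 mm farther back than shut.
Start: joints at [-0.119, 0.053, 1.613, -0, 1.476, -0.119], TCP at [0.625, 0, 0.231] pointing down, gripper open.
Joint ranges: [-3.01, 3.01], [-1.01, 2.22], [0.06, 2.58], [-1.02, 4.17], [0.09, 2.62], [-3.14, 3.14]. Speed limits (rad/s): [2.57, 2.57, 3.14, 3.14, 3.14, 3.14].

INTERFACE

Orientations are given as a unit quaternion [w, x, y, z].
In Python, from plant import * gives the robot as it stands.
- The arm moves only by the shell command python3 -m inch 'ROWS'. ROWS is text: rows parted by semicolons, each of 7 numbers parted by spaces: the shift along the tool's x, y, z in m, then the turn, a rotation vector about the tool's x, y, z in rad, then the closure, from 0 (fully open) to 1 (shut). A call has 1 to 10 rows; each row shifts and turns the commanded pose from where the row before left it, along the tool's axes as they then stand; what a row does not reach is not made up. A row lasts 1/12 s, in which the tool goes at most 41.7 mm and 7.16 degrees, less where a joint would pass 70% of its speed; a pose out of reach is approached as far as the arm can. A call with a gripper value outside its range is refused whole. The fingers move at their own pace and stop on an object; the grip force is fixed at half the most. Time passes only in rows, so rows that do not move let the fingers close. It gives the time, the measured TCP pose, the force and the opening at its end, in the units of the state.
- state(): the state, without advancing time (a new reading comes with each control period).
- grab_frame(name): name is "scene" or "side" or "wrist"; returns the picture (400x640x3 uint8, blue, green, red); there is no depth.
- camera_info(name): a dict with "vertical_fov" (degrees; the focal length in pixels is half the picture's height over the tangent of half this angle, whatever the lens; pixels are square), "cx", "cy" (the principal point, pixels), "origin" and "rotation" of the camera in the world. Camera axes: x right, y down, z forward; pixel columns grow to the right and rows downward; lengths in m; the calibration is good to about 2 mm. A picture is of the moment at which its call begins: read the wrist's pose just before it. camera_info takes no time and is no camera call; for the wrist camera it gives the pose at the moment of the call.
- job_done(): hands the job in, once; it reports no verdict.
The state is a dict: "time": time; "joint_pos": joint angles; "joint_vel": joint speeds; "joint_efforts": joint torques, N m; "tool_pos": TCP position; "tool_rot": TCP orientation; "contact_force": force on the tool from outside, world axes, zero at the start; "ft_torque": the same for the moment, N m; "gripper_width": opening from 0.0 (shut) to 1.0 (fully open).
Only numpy, scipy, OpenCV 4.12 (cv2) and the standard library are available. Lean on these libraries where they do the work, as an engineer would, in place of code of your own. Each camera call takes 0.05 s, during which the arm holds its last target.

TASK

Slide the circuit board (without picking it up) so that its far edge is flush along the stage's back fence, and push both side stops in by their orange lugs until the board is held snugly between the two sprung red pads, centred on the stage's white centre line. Both pads must be pressed in by some 2 to 3 mm and stay so when you let go; squeeze gently, by feel, never jamming a pad solid, and leave the screwdriver, cutters and jar alone.

Things in the scene. Friction and masses are not known exactly. Their poses are not given: they have to be found in the camera images.
- stage: the stage: fixed dark grey plate 170 mm (x) by 400 (y), 12 thick. Origin: centre of its underside, on the table; z up, x away from the robot, y left. Bright aluminium fence 100 mm long (y), 18 mm high above the plate; its near face, looking to -x, is 50 mm to +x of the origin. White centre line at y = 0. A board flush on the fence has its origin 20 mm to +x of the stage's
- board: the circuit board: a green board in a black carrier, 60 mm (x) by 90 mm (y), edges 8 mm high; components on top reach 20 mm above its underside. About 0.12 kg. Origin: centre of its underside; x towards its far edge, y to its left; small white marks at the middle of its near and far edges.
- stop_left: left (+y) side stop: blue block 36 mm (x) by 42 (y), 20 high, with an orange lug, sliding along the stage's y on a track 20 mm to +x of its origin; takes 13 N, stays put; starts 141-155 mm left of centre, slides 85 mm inward. Origin: plate top, under the lug. The red pad's face is 45 to 61 mm inward of it: its brass screw's setting is unmeasured, so feel for contact. Axes as the stage's
- stop_right: right (-y) side stop, the left one's mirror image, set on its own. Pads: red rubber, 26 mm wide, 1.5 to 13.5 mm above the plate, sprung: each yields about 1 mm per 1.2 N, 5 mm in all, then it is solid. A pressed pad pushes the board away, against the other pad. Origin: plate top, under the lug; axes as the stage's; the block reaches 12 mm outward and 30 mm inward of it
- lug_left (a point): centre of the top of the left stop's orange lug, an upright block 24 mm (x) by 16 mm (y) whose top is 55 mm above the plate and 35 mm above the blue block; push it inward (-y) from its outer side
- lug_right (a point): centre of the top of the right stop's orange lug, an upright block 24 mm (x) by 16 mm (y) whose top is 55 mm above the plate and 35 mm above the blue block; push it inward (+y) from its outer side
- screwdriver: bystander: a screwdriver with a yellow handle, 170 mm long, lying on the table on the robot's side of the stage. Origin near its middle.
- cutters: bystander: side cutters with orange handles, about 165 mm long, lying on the table beyond the stage. Origin at the pivot.
- jar: bystander: an amber jar with a black lid, 44 mm across and 50 mm high, standing beyond the stage. Origin: centre of its underside.
Not all that is in view belongs to the job. Leave any pink or purple look-alike of the board alone.

How it is judged:
At the end, for the whole second after the job is handed in: The board lies flat and at rest on the stage, flush with the fence (gap under 1.8 mm, square within 0.03 rad), its middle within 3 mm of the stage's centre line, and each side stop's pad presses on it with more than 1.5 N (y of board in the frame of stage between -0.003 and 0.003 m and x of board in the frame of stage above 0.0182 m and z of board in the frame of stage below 0.0135 m and angle between the x axis of board and the x axis of stage, either way round below 0.03 rad and angle between board's own z axis and vertical below 0.03 rad and contact force between board and stop_left above 1.5 N and contact force between board and stop_right above 1.5 N and linear speed of board below 0.005 m/s); the robot touches nothing.
It fails at once if a side stop pressed on the board with more than 10 N (pad jammed solid) (contact force between board and stop_left above 10 N or contact force between board and stop_right above 10 N).
It fails at once if the board was lifted more than 10 mm off the plate (z of board in the frame of stage above 0.022 m).
It fails at once if the screwdriver moved more than 25 mm (distance of screwdriver from where it was at the start of the episode above 0.025 m).
It fails at once if the cutters moved more than 25 mm (distance of cutters from where it was at the start of the episode above 0.025 m).
It fails at once if the jar moved more than 25 mm (distance of jar from where it was at the start of the episode above 0.025 m).
It also fails if it takes over 72 s, if anything falls off the work surface, if the arm or the gripper's body presses on something with over 40 N, if the wrist force passes 120 N, or if a joint passes its speed limit or range.

## Working session

There is one attempt and no reset: what is moved stays moved. The work goes in short steps, Python scripts to look and compute and a shell command to move; the robot and the scene stay as the last step left them, time stands still between calls to the robot, and variables do not carry over. Pictures are saved under pics/ and viewed, and the job is handed in when it is done.

```bash
ls; mkdir -p pics; python3 - <<'E'
from plant import *
import cv2
print(state())
for n in("scene","side","wrist"):
    c=camera_info(n);print(n,c)
    cv2.imwrite(f"pics/{n}0.png",grab_frame(n))
E
```

```text
pics
{'time': 0.0, 'joint_pos': array([-1.19021320e-01,  5.33503600e-02,  1.61426327e+00,  2.30227076e-05,
        1.47601967e+00, -1.19013209e-01]), 'joint_vel': array([ 7.92503681e-05, -1.29892766e-04, -1.30849612e-03,  4.10109693e-04,
       -7.32968089e-04, -2.14670674e-03]), 'joint_efforts': array([ 2.70554956e-04, -3.93670499e+01, -3.70175600e+01, -1.62778279e-04,
        6.93513779e-03, -6.06393527e-06]), 'tool_pos': array([6.24385539e-01, 6.70242456e-05, 2.30085415e-01]), 'tool_rot': array([-1.32526987e-04,  9.99999479e-01, -5.15640623e-06, -1.01174374e-03]), 'contact_force': array([-0.97713585, -0.39265682,  0.70831905]), 'ft_torque': array([-0.01540181, -0.01114564,  0.04154101]), 'gripper_width': 1.0016183185976217}
scene {'vertical_fov': 53.453091036112745, 'cx': 322.2286892393075, 'cy': 201.74279312787982, 'origin': array([ 1.23659572, -0.39613169,  0.53070521]), 'rotation': array([-0.41159343,  0.75365481,  0.44912673, -0.24673966])}
side {'vertical_fov': 55.43320990679732, 'cx': 316.8600470232296, 'cy': 199.7164759045991, 'origin': array([0.29474007, 0.51673178, 0.50657582]), 'rotation': array([ 0.09902582, -0.20069089,  0.87070795, -0.43793231])}
wrist {'vertical_fov': 63.929900938450345, 'cx': 314.1246915471998, 'cy': 206.10838335340102, 'origin': array([0.62538852, 0.07522547, 0.37272085]), 'rotation': array([ 1.50205023e-01,  9.88654074e-01,  1.44828382e-04, -1.24595213e-03])}
```

View pics/scene0.png

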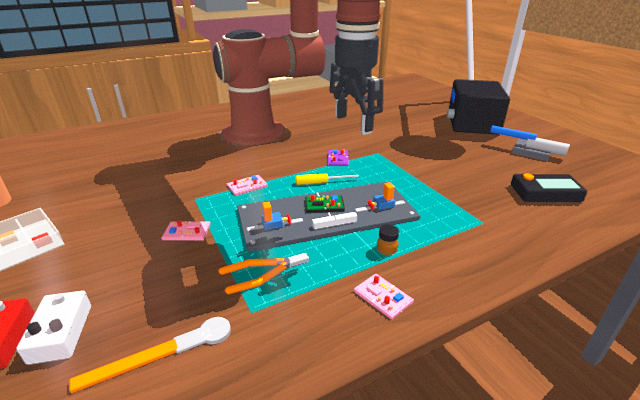

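View pics/side0.png

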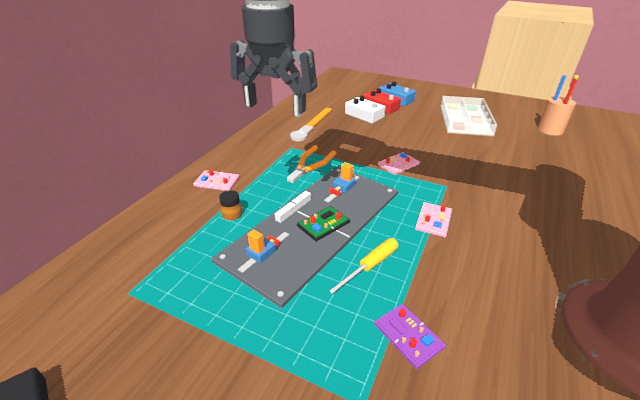

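View pics/wrist0.png

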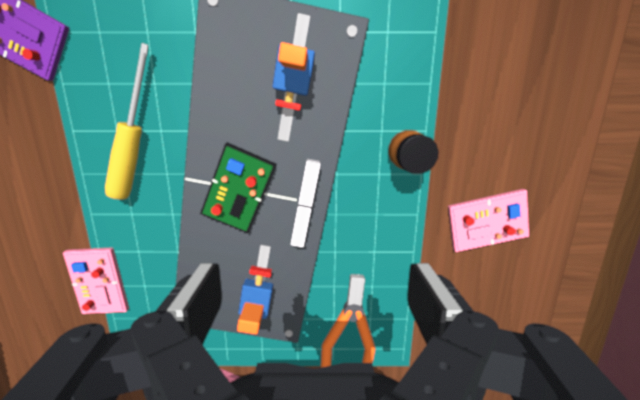

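Candidates for the board: green at wrist (239,188), and look-alikes pink (95,280), pink (489,220), purple (28,38). The green one in a black carrier, lying on the stage, fits the description. I'll check it in a close crop.

```bash
cat > h.py <<'E'
from plant import *
import numpy as np, cv2
from scipy.spatial.transform import Rotation as R
def K(c):
    f=200/np.tan(np.radians(c["vertical_fov"]/2)); return f
def ray(c,p):
    q=c["rotation"];M=R.from_quat([q[1],q[2],q[3],q[0]]).as_matrix()
    f=K(c);d=np.array([(p[0]-c["cx"])/f,(p[1]-c["cy"])/f,1.])
    return np.array(c["origin"]),M@d
def onz(c,p,z):
    o,d=ray(c,p);return (o+d*(z-o[2])/d[2])
def proj(c,P):
    q=c["rotation"];M=R.from_quat([q[1],q[2],q[3],q[0]]).as_matrix()
    v=M.T@(np.array(P)-c["origin"]);f=K(c);return np.array([c["cx"]+f*v[0]/v[2],c["cy"]+f*v[1]/v[2]])
E
python3 - <<'E'
import cv2
w=cv2.imread("pics/wrist0.png")
cv2.imwrite("pics/w0c.png",cv2.resize(w[0:345,170:400],None,fx=1.74*1.0,fy=1.74,interpolation=3))
cv2.imwrite("pics/w0b.png",cv2.resize(w[130:260,170:340],None,fx=4.5,fy=4.5,interpolation=3))
s=cv2.imread("pics/side0.png")
cv2.imwrite("pics/s0c.png",cv2.resize(s[140:310,200:410],None,fx=3.5,fy=3.5,interpolation=3))
E
```

```text
(no output)
```

View pics/w0b.png

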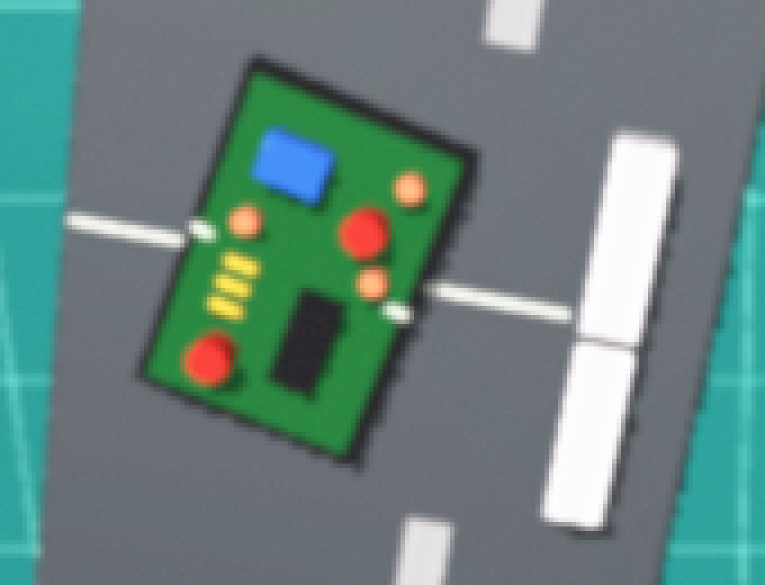

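View pics/w0c.png

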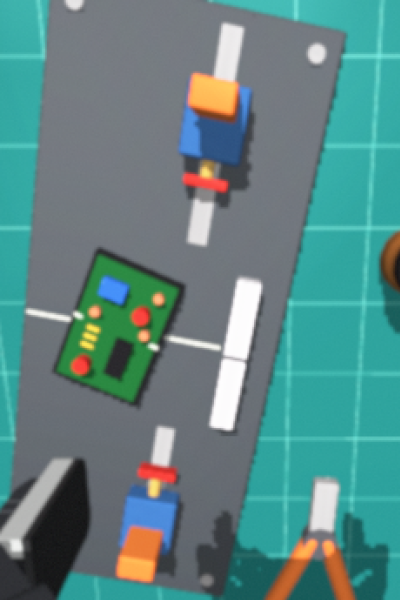

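View pics/s0c.png

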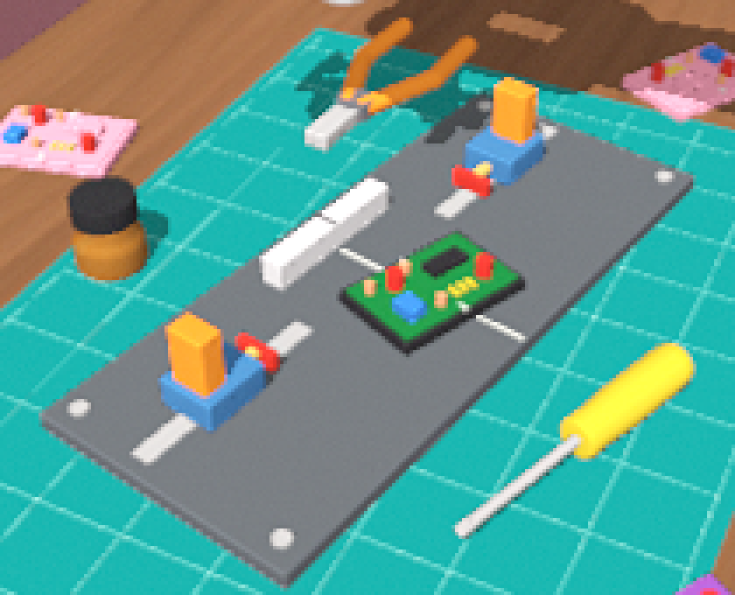

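```bash
cat > m0.py <<'E'
from h import *
c=camera_info("wrist")
B=lambda x,y:(170+x/4.5,130+y/4.5)
C=lambda x,y:(170+x/1.74,y/1.74)
f1,f2=onz(c,B(612,132),.03)[:2],onz(c,B(542,520),.03)[:2]
print("fence near",f1,f2,np.linalg.norm(f1-f2),np.arctan2(-(f1-f2)[0],(f1-f2)[1]))
l1,l2=onz(c,B(68,220),.012)[:2],onz(c,B(572,315),.012)[:2]
print("line",l1,l2,np.linalg.norm(l1-l2),np.arctan2((l2-l1)[1],(l2-l1)[0]))
bc=[onz(c,B(*p),.02)[:2] for p in((253,60),(475,152),(355,462),(142,375))]
print("board",np.mean(bc,0),[np.linalg.norm(bc[i]-bc[i-1]) for i in range(4)],[np.arctan2(*(bc[i]-bc[j])[::-1]) for i,j in((1,0),(2,3))])
m1,m2=onz(c,B(202,231),.02)[:2],onz(c,B(397,312),.02)[:2]
print("marks",m1,m2,(m1+m2)/2,np.arctan2(*(m2-m1)[::-1]))
# lugs top z=.067
for n,ps in(("L",((193,72),(240,80),(236,118),(188,108))),("R",((123,527),(162,533),(155,581),(117,574)))):
    q=[onz(c,C(*p),.067)[:2] for p in ps]; print(n,np.round(q,4).tolist(),np.mean(q,0))
s=camera_info("side")
S=lambda x,y:(200+x/3.5,140+y/3.5)
print("side line",onz(s,S(343,250),.012)[:2],onz(s,S(525,338),.012)[:2])
print("side fence",onz(s,S(387,185),.03)[:2],onz(s,S(282,262),.03)[:2])
print("side boardcorners",[onz(s,S(*p),.02)[:2].round(4).tolist() for p in((455,233),(525,275),(408,345),(340,290))])
print("jar",onz(c,(414,152),.05)[:2])
E
python3 m0.py
```

```text
fence near [0.6159467  0.02105835] [ 0.59705388 -0.07959074] 0.1024069164401163 -0.18555059928197243
line [ 0.47625915 -0.00434932] [ 0.6046632  -0.02954989] 0.13085361616572544 -0.19379680330927593
board [ 0.53803061 -0.01488254] [np.float64(0.08769921345254082), np.float64(0.05739289577677734), np.float64(0.08903549020303812), np.float64(0.05874765288744903)] [np.float64(-0.39998943820535593), np.float64(-0.4228708689573215)]
marks [ 0.51281334 -0.00538209] [ 0.56056465 -0.02645711] [ 0.536689  -0.0159196] -0.4156370377955957
L [[0.5961, 0.1287], [0.6194, 0.1251], [0.6173, 0.1077], [0.5931, 0.1124]] [0.60647009 0.11848354]
R [[0.5437, -0.1318], [0.5682, -0.1362], [0.5619, -0.1727], [0.5373, -0.1673]] [ 0.55277531 -0.15202721]
side line [ 0.60080826 -0.02804909] [ 0.47405933 -0.00334316]
side fence [ 0.5957199  -0.07678298] [0.61562801 0.01672343]
side boardcorners [[0.5435, -0.0631], [0.4912, -0.0448], [0.5256, 0.0379], [0.5802, 0.0136]]
jar [0.72474361 0.03160537]
```

The green board is confirmed: black carrier, white marks at (202,231) and (397,312) of the crop, on the stage. The measurements put the stage yaw at about -0.19 and its origin at about (0.557,-0.020). In the stage frame the board is at (-20,+1) mm with a turn of -0.22, and the lugs are at y = +145 and -141 mm. The plan is to use the half-open jaws as a two-finger squaring pusher.

```bash
python3 -m inch '-0.0365 0.00125 0 0 0 0 0.45;-0.0365 0.00125 0 0 0 0 0.45;-0.0365 0.00125 0 0 0 0 0.45;-0.0365 0.00125 0 0 0 0 0.45;0 0 0 0 0 -0.12 0.45;0 0 0 0 0 -0.12 0.45;0 0 0 0 0 -0.12 0.45;0 0 0 0 0 -0.12 0.45;0 0 0 0 0 -0.12 0.45;0 0 0 0 0 -0.12 0.45'
python3 -m inch '0 0 0.015 0 0 -0.11 0.45;0 0 0.015 0 0 -0.11 0.45;0 0 0.015 0 0 -0.11 0.45;0 0 0.015 0 0 -0.11 0.45;0 0 0.015 0 0 -0.11 0.45;0 0 0.015 0 0 -0.11 0.45;0 0 0 0 0 0 0.45'
cat > st.py <<'E'
from h import *
import sys
O=np.array([.557,-.020]);Y=-.19
Rm=np.array([[np.cos(Y),-np.sin(Y)],[np.sin(Y),np.cos(Y)]])
def S(p): return Rm.T@(np.array(p)[:2]-O)
def rep():
    s=state();q=s["tool_rot"];M=R.from_quat([q[1],q[2],q[3],q[0]]).as_matrix()
    print("t%.2f"%s["time"],"stage mm",(S(s["tool_pos"])*1000).round(1),"z",s["tool_pos"][2].round(4),"yaw x-axis",np.arctan2(M[1,0],M[0,0]).round(4),"tilt",np.arccos(-M[2,2]).round(4),"F stage",(Rm.T@s["contact_force"][:2]).round(2),s["contact_force"][2].round(2),"w",round(s["gripper_width"],3))
if __name__=="__main__":
    rep()
    for n in sys.argv[1:]:
        cam,f=n.split(":"); c=camera_info(cam); im=grab_frame(cam); cv2.imwrite(f"pics/{f}.png",im)
        import pickle; pickle.dump(c,open(f"pics/{f}.pkl","wb"))
E
python3 st.py wrist:w1 side:s1
```

```text
time: 0.98
tool_pos: [0.4787, -0.005, 0.231]
tool_rot: [-0.0, 0.935, 0.355, -0.0]
contact_force: [-0.3, -0.0, 0.5]
gripper_width: 0.547
time: 1.57
tool_pos: [0.4764, -0.0046, 0.1375]
tool_rot: [-0.003, 0.771, 0.637, -0.002]
contact_force: [-1.3, 0.3, -1.0]
gripper_width: 0.547
t1.57 stage mm [-82.   -0.1] z 0.1375 yaw x-axis 1.3817 tilt 0.0069 F stage [-1.31  0.01] -1.0 w 0.547
```

View pics/w1.png

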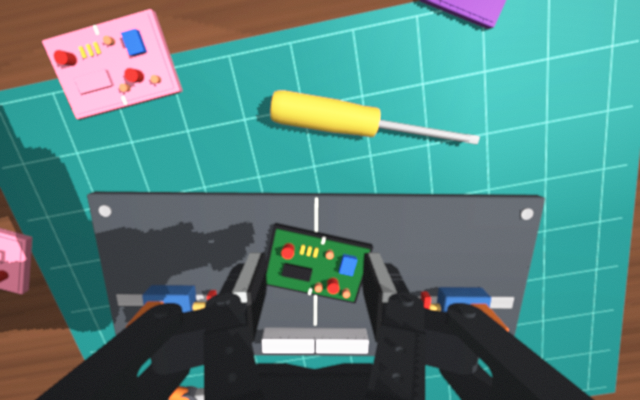

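View pics/s1.png

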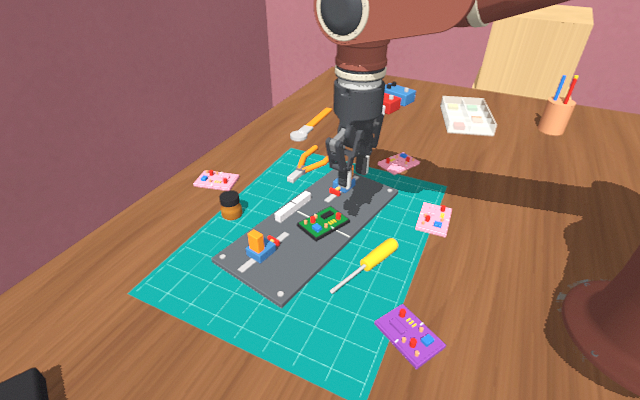

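View w1: centre line (317,198)–(315,325), near stage edge (90,193)–(543,197), fence front top around (262,332)–(368,336), screwdriver well clear at (380,120). I'll use these to refine the stage frame.

```bash
python3 - <<'E'
from st import *
import pickle
c=pickle.load(open("pics/w1.pkl","rb")); im=cv2.imread("pics/w1.png")
P=[onz(c,p,.012)[:2] for p in((90,193),(543,197),(317,198),(315,325))]
d=P[1]-P[0];print("near edge len",np.linalg.norm(d),"yaw",np.arctan2(d[1],d[0])-np.pi/2,"mid",(P[0]+P[1])/2, S((P[0]+P[1])/2))
d=P[3]-P[2];print("line yaw",np.arctan2(d[1],d[0]),S(P[2]),S(P[3]))
cv2.imwrite("pics/w1c.png",cv2.resize(im[180:360,230:410],None,fx=3.3,fy=3.3,interpolation=3))
cv2.imwrite("pics/w1d.png",cv2.resize(im[180:230,80:560],None,fx=1.6,fy=1.6*2,interpolation=3))
E
```

```text
near edge len 0.39243082220268155 yaw -0.1981701555136628 mid [ 0.47399332 -0.00239926] [-0.08483697  0.00160745]
line yaw -0.2017764073884687 [-0.08214511  0.00176347] [0.04771307 0.00023413]
```

View pics/w1c.png

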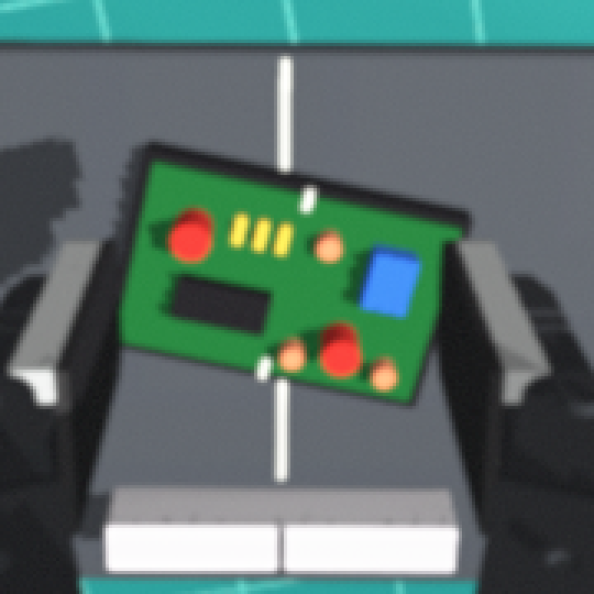

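```bash
sed -i 's/O=np.array.*$/O=np.array([.557,-.0197]);Y=-.197/' st.py
python3 -m inch '0 0 0.029 0 0 0.008 0.45;0 0 0.029 0 0 0 0.45;0 0 0.029 0 0 0 0.45;0 0 0.0285 0 0 0 0.45;0 0 0 0 0 0 0.45;0 0 0 0 0 0 0.45'
python3 st.py
python3 -m inch '0 0 0.002 0 0 0 0.45;0 0 0.002 0 0 0 0.45;0 0 0 0 0 0 0.45'
python3 st.py side:s2 scene:c2
```

```text
time: 2.17
tool_pos: [0.4785, -0.0049, 0.0257]
tool_rot: [-0.001, 0.774, 0.633, -0.001]
contact_force: [-0.3, -0.0, 0.6]
gripper_width: 0.55
t2.17 stage mm [-79.9  -0.9] z 0.0257 yaw x-axis 1.3706 tilt 0.0021 F stage [-0.31 -0.1 ] 0.6 w 0.55
time: 2.42
tool_pos: [0.4806, -0.0053, 0.0238]
tool_rot: [0.001, 0.774, 0.633, 0.001]
contact_force: [0.1, -0.0, 0.3]
gripper_width: 0.553
t2.42 stage mm [-77.7  -0.8] z 0.0238 yaw x-axis 1.3716 tilt 0.0037 F stage [0.12 0.02] 0.26 w 0.553
```

```bash
python3 -m inch '0 0 0.002 0 0 0 0.45;0 0 0.002 0 0 0 0.45;0 0 0 0 0 0 0.45;0 0 0 0 0 0 0.45'; python3 st.py; python3 -m inch '0 0 0 0 0 0 0.45'; python3 st.py side:s2 scene:c2
python3 - <<'E'
import cv2
s=cv2.imread("pics/s2.png");c=cv2.imread("pics/c2.png")
cv2.imwrite("pics/s2c.png",cv2.resize(s[130:290,230:430],None,fx=3.7,fy=3.7,interpolation=3))
cv2.imwrite("pics/c2c.png",cv2.resize(c[120:260,220:420],None,fx=3.7,fy=3.7,interpolation=3))
E
```

```text
time: 2.85
tool_pos: [0.4787, -0.0049, 0.0176]
tool_rot: [-0.0, 0.774, 0.633, -0.0]
contact_force: [-0.7, 0.9, 0.8]
gripper_width: 0.548
t2.85 stage mm [-79.6  -0.8] z 0.0176 yaw x-axis 1.372 tilt 0.0006 F stage [-0.83  0.76] 0.77 w 0.548
time: 2.93
tool_pos: [0.4789, -0.005, 0.0177]
tool_rot: [-0.0, 0.774, 0.633, -0.0]
contact_force: [-0.7, -0.2, 0.6]
gripper_width: 0.548
t2.93 stage mm [-79.5  -0.9] z 0.0177 yaw x-axis 1.3719 tilt 0.0003 F stage [-0.64 -0.3 ] 0.58 w 0.548
```

View pics/s2c.png

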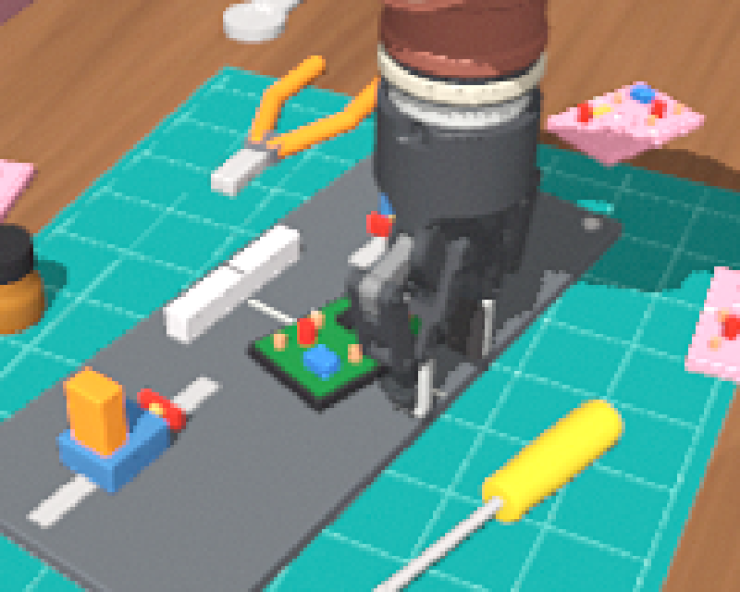

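View pics/c2c.png

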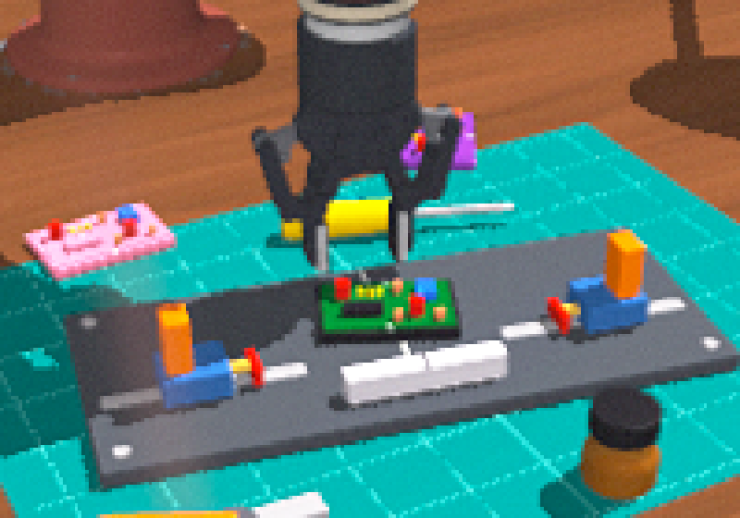

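Views s2 and c2: the two fingertips straddle the board's near side, just behind it and over the plate's near edge, clear of the screwdriver. I'll lower by feel to find the tip height.

```bash
python3 -m inch '0 0 0.002 0 0 0 0.45;0 0 0 0 0 0 0.45;0 0 0 0 0 0 0.45'; python3 -m inch '0 0 0.0015 0 0 0 0.45;0 0 0 0 0 0 0.45;0 0 0 0 0 0 0.45';python3 -m inch '0 0 0.0015 0 0 0 0.45;0 0 0 0 0 0 0.45;0 0 0 0 0 0 0.45';  python3 st.py
```

```text
time: 3.28
tool_pos: [0.4788, -0.005, 0.0156]
tool_rot: [-0.0, 0.774, 0.633, -0.0]
contact_force: [-1.1, 0.3, 0.0]
gripper_width: 0.551
time: 3.53
tool_pos: [0.4789, -0.005, 0.0142]
tool_rot: [-0.0, 0.774, 0.633, -0.0]
contact_force: [0.3, 0.8, -0.4]
gripper_width: 0.552
time: 3.78
tool_pos: [0.4789, -0.005, 0.0127]
tool_rot: [-0.0, 0.774, 0.633, -0.0]
contact_force: [0.3, 0.4, 0.3]
gripper_width: 0.55
t3.78 stage mm [-79.5  -0.8] z 0.0127 yaw x-axis 1.372 tilt 0.0002 F stage [0.17 0.46] 0.28 w 0.55
```

```bash
python3 -m inch '0 0 0.002 0 0 0 0.45;0 0 0 0 0 0 0.45;0 0.005 0 0 0 0 0.45;0 0.005 0 0 0 0 0.45;0 0.005 0 0 0 0 0.45;0 0.004 0 0 0 0 0.45;0 0.004 0 0 0 0 0.45;0 0.004 0 0 0 0 0.45;0 0.004 0 0 0 0 0.45;0 0 0 0 0 0 0.45'; python3 st.py wrist:w3 scene:c3
python3 - <<'E'
import cv2
s=cv2.imread("pics/w3.png");c=cv2.imread("pics/c3.png")
cv2.imwrite("pics/c3c.png",cv2.resize(c[120:260,220:420],None,fx=3.7,fy=3.7,interpolation=3))
E
```

```text
time: 4.62
tool_pos: [0.5104, -0.0113, 0.011]
tool_rot: [0.0, 0.774, 0.633, 0.0]
contact_force: [-0.9, -1.0, 0.6]
gripper_width: 0.544
t4.62 stage mm [-47.4  -0.9] z 0.011 yaw x-axis 1.3719 tilt 0.001 F stage [-0.65 -1.14] 0.63 w 0.544
```

View pics/w3.png

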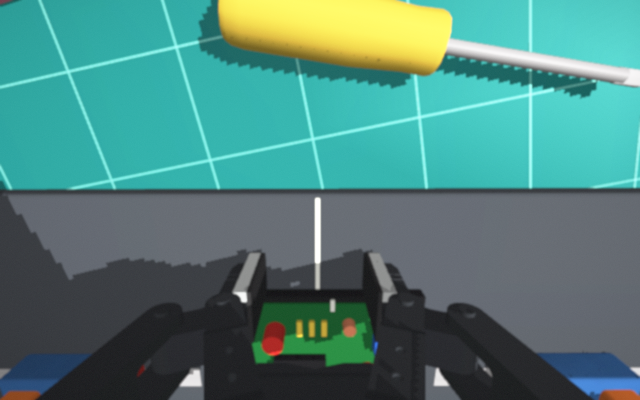

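View pics/c3c.png

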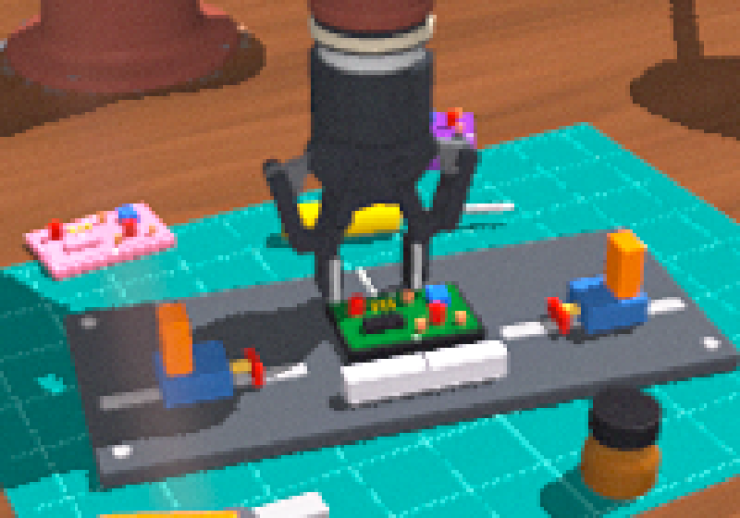

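View w3: the board is squared against both fingers, its near mark at (333,305) about 8 mm left of the centre line (column 317). Next I push it on to the fence.

```bash
python3 -m inch '0 0.004 0 0 0 0 0.45;0 0.004 0 0 0 0 0.45;0 0.004 0 0 0 0 0.45;0 0.003 0 0 0 0 0.45;0 0.003 0 0 0 0 0.45;0 0.002 0 0 0 0 0.45;0 0.001 0 0 0 0 0.45;0 0 0 0 0 0 0.45;0 0 0 0 0 0 0.45'; python3 st.py
python3 -m inch '0 0.001 0 0 0 0 0.45;0 0.001 0 0 0 0 0.45;0 0 0 0 0 0 0.45';python3 st.py
python3 -m inch '0 0.001 0 0 0 0 0.45;0 0 0 0 0 0 0.45';python3 st.py scene:c4
python3 - <<'E'
import cv2
c=cv2.imread("pics/c4.png")
cv2.imwrite("pics/c4c.png",cv2.resize(c[150:250,240:410],None,fx=4.5,fy=4.5,interpolation=3))
E
```

```text
time: 5.47
tool_pos: [0.5302, -0.0153, 0.0109]
tool_rot: [0.0, 0.774, 0.633, 0.0]
contact_force: [-0.9, -0.4, -0.9]
gripper_width: 0.553
t5.47 stage mm [-27.1  -1. ] z 0.0109 yaw x-axis 1.3719 tilt 0.0006 F stage [-0.76 -0.57] -0.93 w 0.553
time: 5.72
tool_pos: [0.532, -0.0157, 0.0109]
tool_rot: [0.0, 0.774, 0.633, 0.0]
contact_force: [-0.1, 0.2, 0.2]
gripper_width: 0.552
t5.72 stage mm [-25.3  -0.9] z 0.0109 yaw x-axis 1.3721 tilt 0.0001 F stage [-0.17  0.18] 0.19 w 0.552
time: 5.88
tool_pos: [0.533, -0.0159, 0.0108]
tool_rot: [0.0, 0.774, 0.633, 0.0]
contact_force: [-0.5, 1.8, -0.4]
gripper_width: 0.553
t5.88 stage mm [-24.3  -0.9] z 0.0108 yaw x-axis 1.3719 tilt 0.0001 F stage [-0.85  1.64] -0.37 w 0.553
```

View pics/c4c.png

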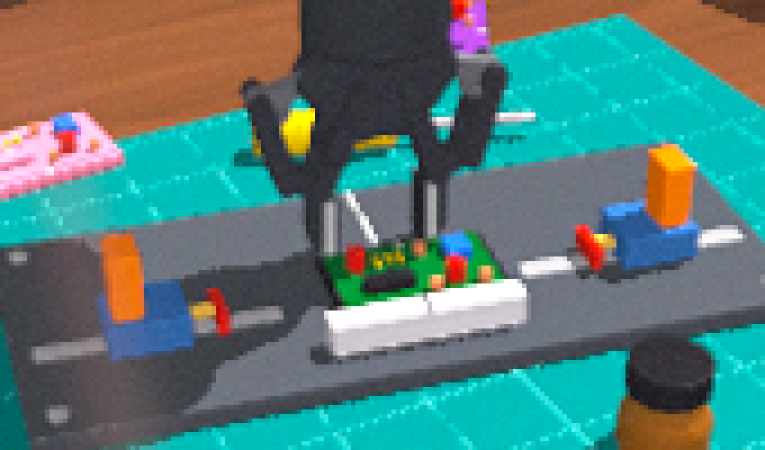

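```bash
python3 -m inch '0 0.001 0 0 0 0 0.45;0 0 0 0 0 0 0.45;0 0.001 0 0 0 0 0.45;0 0 0 0 0 0 0.45';python3 st.py
python3 -m inch '0 0.001 0 0 0 0 0.45;0 0 0 0 0 0 0.45';python3 st.py
python3 -m inch '0 0.001 0 0 0 0 0.45;0 0 0 0 0 0 0.45';python3 st.py
```

```text
time: 6.27
tool_pos: [0.535, -0.0163, 0.0108]
tool_rot: [0.0, 0.774, 0.633, 0.0]
contact_force: [-0.6, 1.4, 0.6]
gripper_width: 0.555
t6.27 stage mm [-22.2  -1. ] z 0.0108 yaw x-axis 1.372 tilt 0.0002 F stage [-0.87  1.22] 0.62 w 0.555
time: 6.43
tool_pos: [0.5359, -0.0165, 0.0108]
tool_rot: [-0.0, 0.774, 0.633, -0.0]
contact_force: [-0.8, -0.0, -1.0]
gripper_width: 0.548
t6.43 stage mm [-21.3  -1. ] z 0.0108 yaw x-axis 1.3721 tilt 0.0001 F stage [-0.73 -0.17] -0.98 w 0.548
time: 6.6
tool_pos: [0.536, -0.0165, 0.0107]
tool_rot: [-0.001, 0.774, 0.634, -0.001]
contact_force: [-5.3, -0.1, 3.7]
gripper_width: 0.549
t6.60 stage mm [-21.2  -1. ] z 0.0107 yaw x-axis 1.3721 tilt 0.0026 F stage [-5.14 -1.11] 3.71 w 0.549
```

Fence contact, with 5 N felt at stage x = -21 as predicted. I'll back off, rise and look.

```bash
python3 -m inch '0 0.0005 0 0 0 0 0.45;0 0 0 0 0 0 0.45';python3 st.py; python3 -m inch '0 -0.003 0 0 0 0 0.45;0 -0.015 0 0 0 0 0.45;0 -0.02 0 0 0 0 0.45;0 0 -0.04 0 0 0 0.8;0 0 -0.04 0 0 0 1;0 -0.02 -0.04 0 0 0 1;0 -0.02 -0.03 0 0 0 1;0 0 0 0 0 0 1;0 0 0 0 0 0 1;0 0 0 0 0 0 1'; python3 st.py wrist:w5
python3 - <<'E'
import cv2
c=cv2.imread("pics/w5.png")
print(c.shape)
E
```

```text
time: 6.77
tool_pos: [0.536, -0.0165, 0.0106]
tool_rot: [-0.001, 0.774, 0.634, -0.001]
contact_force: [-6.0, 1.4, 4.3]
gripper_width: 0.553
t6.77 stage mm [-21.2  -1. ] z 0.0106 yaw x-axis 1.3722 tilt 0.0037 F stage [-6.11  0.2 ] 4.34 w 0.553
time: 7.6
tool_pos: [0.4624, -0.0016, 0.1579]
tool_rot: [0.0, 0.774, 0.633, 0.0]
contact_force: [-0.8, 0.4, -0.5]
gripper_width: -0.0
t7.60 stage mm [-96.3  -0.8] z 0.1579 yaw x-axis 1.372 tilt 0.0013 F stage [-0.83  0.2 ] -0.55 w -0.0
(400, 640, 3)
```

View pics/w5.png

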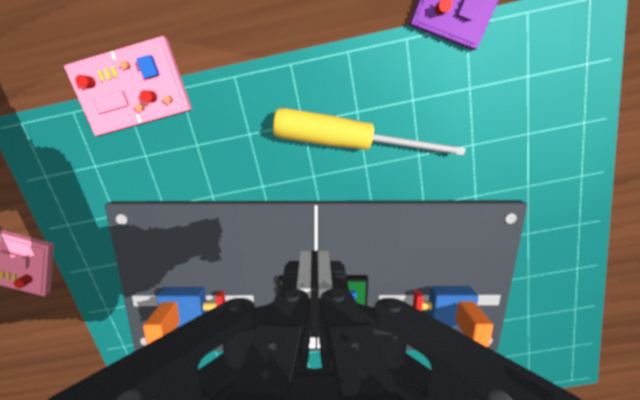

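```bash
python3 st.py side:s5 scene:c5
python3 - <<'E'
import cv2
s=cv2.imread("pics/s5.png");c=cv2.imread("pics/c5.png")
cv2.imwrite("pics/s5c.png",cv2.resize(s[150:275,210:380],None,fx=4.5,fy=4.5,interpolation=3))
cv2.imwrite("pics/c5c.png",cv2.resize(c[170:245,240:410],None,fx=4.5,fy=4.5,interpolation=3))
E
```

```text
t7.65 stage mm [-96.9  -0.9] z 0.1568 yaw x-axis 1.3719 tilt 0.0012 F stage [ 0.11 -0.38] -0.98 w -0.003
```

View pics/s5c.png

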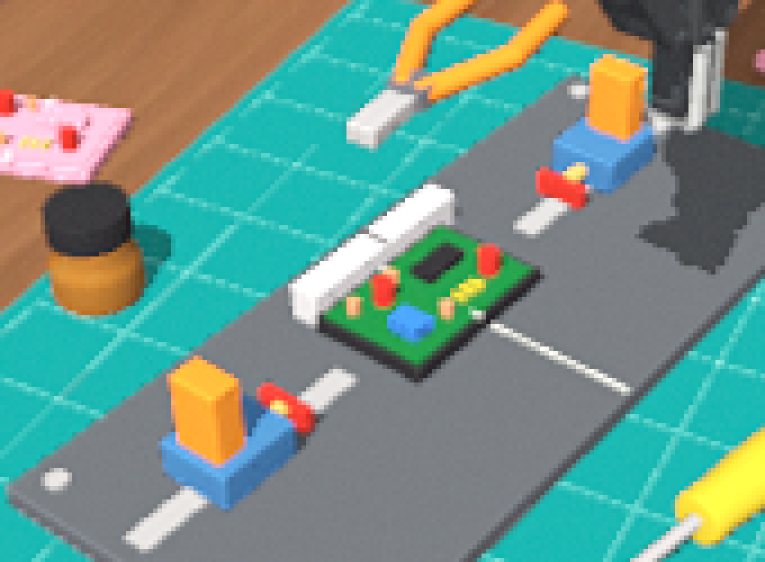

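View pics/c5c.png

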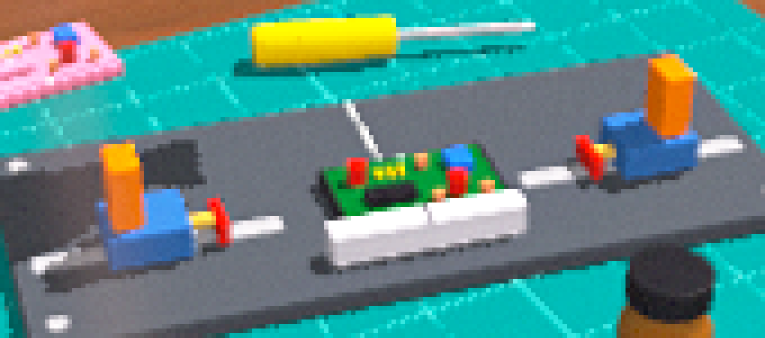

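```bash
python3 - <<'E'
from st import *
c=dict(camera_info("wrist"));c["origin"]=np.array([0.62538852,0.07522547,0.37272085]);c["rotation"]=np.array([1.50205023e-01,9.88654074e-01,1.44828382e-04,-1.24595213e-03])
im=cv2.imread("pics/wrist0.png");hsv=cv2.cvtColor(im,cv2.COLOR_BGR2HSV)
m=(((hsv[...,0]<5)|(hsv[...,0]>174))&(hsv[...,1]>170)&(hsv[...,2]>100)).astype(np.uint8)
n,l,st,ce=cv2.connectedComponentsWithStats(m)
for i in range(1,n):
    if st[i,4]>60:
        pts=np.argwhere(l==i)[:,::-1].astype(float)
        for z in(.0135,.0255):
            q=np.array([S(onz(c,p,z)) for p in pts])*1000
            print(ce[i].round(0),st[i,4],z,"x",np.percentile(q[:,0],[2,98]).round(1),"y",np.percentile(q[:,1],[2,10,90,98]).round(1))
o=((hsv[...,0]>8)&(hsv[...,0]<16)&(hsv[...,1]>180)&(hsv[...,2]>150)).astype(np.uint8)
n,l,st,ce=cv2.connectedComponentsWithStats(o)
for i in range(1,n):
    if st[i,4]>150:
        pts=np.argwhere(l==i)[:,::-1].astype(float)
        q=np.array([S(onz(c,p,.067)) for p in pts])*1000
        print("lug",ce[i].round(0),st[i,4],"x",np.percentile(q[:,0],[2,98]).round(1),"y",np.percentile(q[:,1],[2,98]).round(1))
s=camera_info("side");T=lambda x,y:(210+x/4.5,150+y/4.5)
print("board mark",S(onz(s,T(477,315),.02)),"line",S(onz(s,T(492,322),.012)),S(onz(s,T(630,390),.012)))
print("board corners",[ (S(onz(s,T(*p),.02))*1000).round(1) for p in((418,368),(541,270),(320,322))])
E
```

```text
[29. 54.] 88 0.0135 x [-255.  -242.6] y [ 95.7  96.5 102.5 103.3]
[29. 54.] 88 0.0255 x [-244.9 -232.9] y [ 96.1  96.9 102.7 103.4]
[288. 105.] 131 0.0135 x [ 7.4 32.3] y [ 99.9 100.4 104.8 105.5]
[288. 105.] 131 0.0255 x [ 8.8 32.9] y [100.1 100.6 104.8 105.5]
[251. 182.] 66 0.0135 x [-11.8  -3.1] y [ 6.3  7.5 15.4 16.6]
[251. 182.] 66 0.0255 x [-9.8 -1.4] y [ 9.6 10.8 18.5 19.6]
[216. 209.] 66 0.0135 x [-47.6 -38.5] y [-34.8 -33.8 -25.4 -24.2]
[216. 209.] 66 0.0255 x [-44.4 -35.6] y [-30.1 -29.1 -21.  -19.8]
[260. 271.] 139 0.0135 x [ 7.9 32.2] y [-105.4 -104.3  -96.7  -96. ]
[260. 271.] 139 0.0255 x [ 9.2 32.7] y [-98.3 -97.3 -90.  -89.2]
lug [252. 314.] 318 x [12.1 32.2] y [-142.4 -112.6]
lug [332. 340.] 418 x [110.5 126.6] y [-176.3 -109.1]
lug [366. 339.] 360 x [141.8 167.6] y [-161.  -104.5]
board mark [-0.0080733  0.0075235] line [-0.01058022 -0.00033538] [-8.46870980e-02  3.49790028e-05]
board corners [array([-9.5, 51. ]), array([-11.9, -36. ]), array([44.1, 53.5])]
```

View s5: the board is flush along the fence, its near mark at crop (477,315) about 7 mm left of the line. Both pads and lugs are clear. Next the left stop: I go outside its lug with the jaws shut.

```bash
python3 -m inch '0.031 0.0197 0 0 0 0 1;0.031 0.0197 0 0 0 0 1;0.031 0.0197 0 0 0 0 1;0.031 0.0197 0 0 0 0 1;0.031 0.0197 0 0 0 0 1;0.031 0.0197 0 0 0 0 1;0 0 0 0 0 0 1;0 0 0 0 0 0 1;0 0 0 0 0 0 1'; python3 st.py wrist:w6
```

```text
time: 8.5
tool_pos: [0.614, 0.1571, 0.156]
tool_rot: [-0.001, 0.774, 0.634, -0.002]
contact_force: [-0.2, -0.3, -0.3]
gripper_width: 0.001
t8.50 stage mm [ 21.3 184.5] z 0.156 yaw x-axis 1.3722 tilt 0.0036 F stage [-0.12 -0.29] -0.33 w 0.001
```

View pics/w6.png

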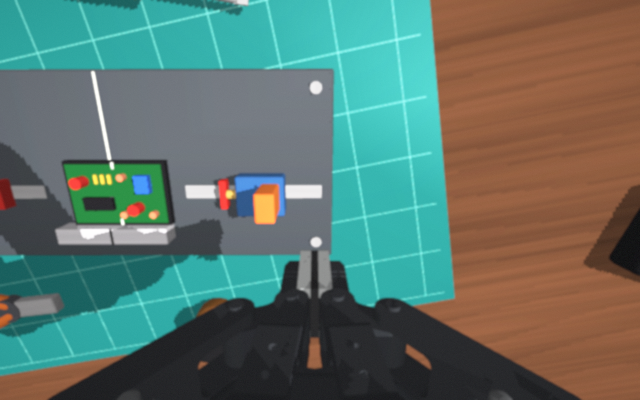

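```bash
python3 - <<'E'
import cv2
c=cv2.imread("pics/w6.png")
cv2.imwrite("pics/w6c.png",cv2.resize(c[140:250,50:300],None,fx=3.2,fy=3.2,interpolation=3))
E
```

```text
(no output)
```

View pics/w6c.png

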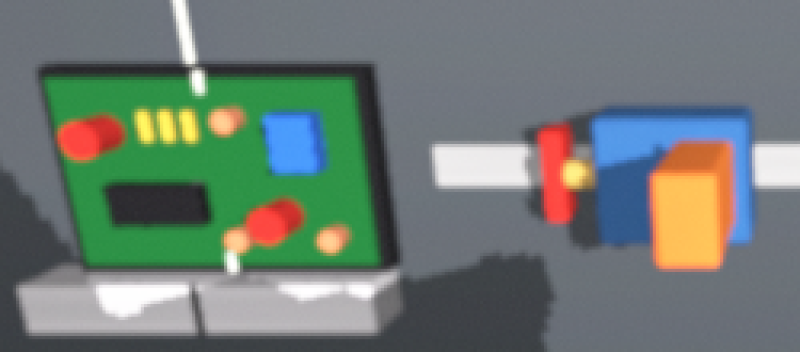

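```bash
python3 - <<'E'
from st import *
import pickle
c=pickle.load(open("pics/w6.pkl","rb"));T=lambda x,y:(50+x/3.2,140+y/3.2)
P=lambda x,y,z:(S(onz(c,T(x,y),z))*1000).round(1)
print("lug",[P(*p,.067) for p in((652,172),(722,172),(718,268),(655,268))])
print("pad",P(541,130,.0255),P(548,222,.0255))
print("marks",P(198,82,.02),P(232,262,.02),"line",P(193,66,.012),P(176,0,.012),"fence split",P(190,285,.03))
E
```

```text
lug [array([  8.1, 138.7]), array([  8.1, 155. ]), array([ 32. , 153.2]), array([ 32., 138.])]
pad [  7.2 100.9] [ 33.5 100.6]
marks [-5.1  6.4] [47.3  6.5] line [-8.2  0.8] [-26.5  -0.5] fence split [50.5 -0.2]
```

Measured left lug centre y = 146, pad face 100.7 and board +6.4 mm. I'll lower outside the lug and push inward.

```bash
python3 -m inch '0 0 0.028 0 0 0 1;0 0 0.028 0 0 0 1;0 0 0.028 0 0 0 1;0 0 0.026 0 0 0 1;0 0 0 0 0 0 1;0 0 0 0 0 0 1'; python3 -m inch '-0.004 0 0 0 0 0 1;-0.004 0 0 0 0 0 1;-0.004 0 0 0 0 0 1;0 0 0 0 0 0 1;0 0 0 0 0 0 1'; python3 st.py wrist:w7;  python3 -m inch '-0.002 0 0 0 0 0 1;-0.002 0 0 0 0 0 1;0 0 0 0 0 0 1'; python3 st.py;python3 -m inch '-0.002 0 0 0 0 0 1;-0.002 0 0 0 0 0 1;0 0 0 0 0 0 1'; python3 st.py
```

```text
time: 9.05
tool_pos: [0.6128, 0.1562, 0.0466]
tool_rot: [-0.001, 0.774, 0.633, -0.002]
contact_force: [0.3, 0.8, 0.8]
gripper_width: -0.002
time: 9.47
tool_pos: [0.6131, 0.1453, 0.0494]
tool_rot: [0.001, 0.774, 0.633, 0.001]
contact_force: [0.4, -0.2, 0.7]
gripper_width: -0.002
t9.47 stage mm [ 22.7 172.8] z 0.0494 yaw x-axis 1.3714 tilt 0.002 F stage [ 0.46 -0.15] 0.71 w -0.002
time: 9.77
tool_pos: [0.6115, 0.1415, 0.048]
tool_rot: [-0.0, 0.774, 0.633, -0.0]
contact_force: [0.2, 0.8, 0.1]
gripper_width: -0.002
t9.77 stage mm [ 21.9 168.7] z 0.048 yaw x-axis 1.3719 tilt 0.0003 F stage [0.06 0.78] 0.1 w -0.002
time: 10.02
tool_pos: [0.6112, 0.1401, 0.0481]
tool_rot: [-0.002, 0.774, 0.633, 0.002]
contact_force: [2.8, 8.8, -1.8]
gripper_width: 0.003
t10.02 stage mm [ 21.9 167.3] z 0.0481 yaw x-axis 1.3715 tilt 0.0056 F stage [1.03 9.18] -1.8 w 0.003
```

View pics/w7.png

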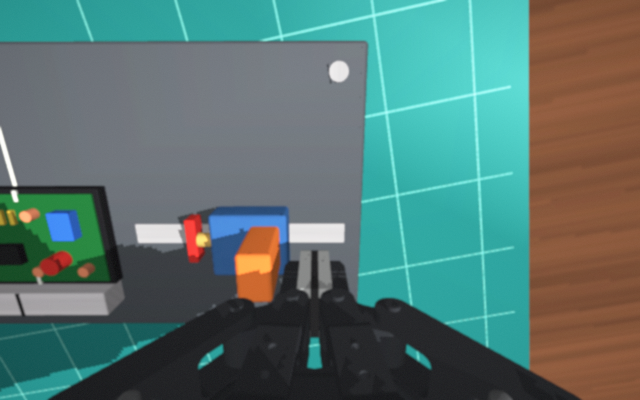

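```bash
python3 -m inch '-0.003 0 0 0 0 0 1;-0.004 0 0 0 0 0 1;-0.004 0 0 0 0 0 1;-0.004 0 0 0 0 0 1;-0.004 0 0 0 0 0 1;-0.004 0 0 0 0 0 1;-0.004 0 0 0 0 0 1;-0.003 0 0 0 0 0 1;-0.003 0 0 0 0 0 1;-0.002 0 0 0 0 0 1';python3 st.py; python3 -m inch '-0.002 0 0 0 0 0 1;-0.002 0 0 0 0 0 1;-0.002 0 0 0 0 0 1;0 0 0 0 0 0 1';python3 st.py wrist:w8
```

```text
time: 10.85
tool_pos: [0.6046, 0.107, 0.0481]
tool_rot: [-0.002, 0.774, 0.633, 0.003]
contact_force: [3.6, 11.7, -4.1]
gripper_width: -0.003
t10.85 stage mm [ 21.9 133.5] z 0.0481 yaw x-axis 1.3717 tilt 0.0078 F stage [ 1.22 12.17] -4.11 w -0.003
time: 11.18
tool_pos: [0.6034, 0.1009, 0.0481]
tool_rot: [-0.002, 0.774, 0.633, 0.003]
contact_force: [4.1, 10.9, -2.9]
gripper_width: -0.001
t11.18 stage mm [ 21.9 127.3] z 0.0481 yaw x-axis 1.3717 tilt 0.0073 F stage [ 1.85 11.45] -2.9 w -0.001
```

View pics/w8.png

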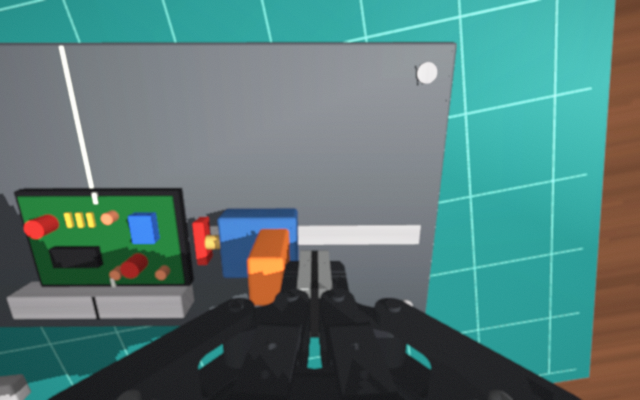

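```bash
python3 -m inch '-0.002 0 0 0 0 0 1;-0.002 0 0 0 0 0 1;-0.002 0 0 0 0 0 1;-0.002 0 0 0 0 0 1;-0.002 0 0 0 0 0 1;-0.002 0 0 0 0 0 1;-0.002 0 0 0 0 0 1;0 0 0 0 0 0 1';python3 st.py wrist:w9 
python3 - <<'E'
import cv2
c=cv2.imread("pics/w9.png")
cv2.imwrite("pics/w9c.png",cv2.resize(c[170:330,60:360],None,fx=2.6,fy=2.6,interpolation=3))
E
```

```text
time: 11.9
tool_pos: [0.6008, 0.0874, 0.0481]
tool_rot: [-0.002, 0.774, 0.633, 0.003]
contact_force: [3.5, 11.3, -2.7]
gripper_width: 0.004
t11.90 stage mm [ 22.  113.6] z 0.0481 yaw x-axis 1.3717 tilt 0.0078 F stage [ 1.2  11.74] -2.73 w 0.004
```

View pics/w9c.png

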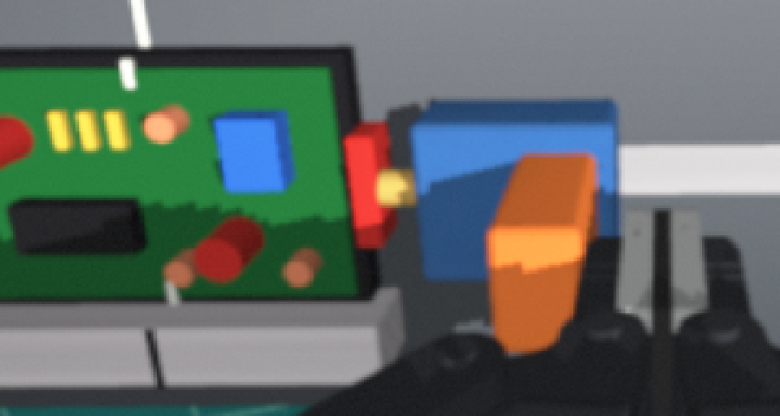

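```bash
python3 - <<'E'
from st import *
import pickle
c=pickle.load(open("pics/w9.pkl","rb"));T=lambda x,y:(60+x/2.6,170+y/2.6)
P=lambda x,y,z:(S(onz(c,T(x,y),z))*1000).round(1)
print("marks",P(128,72,.02),P(172,292,.02),"line",P(144,44,.012),P(135,0,.012),"fence split",P(147,332,.03),P(157,388,.03))
E
```

```text
marks [-5.5  0.5] [47.2  0.5] line [-9.6  0. ] [-19.4  -0.1] fence split [51.2 -0.2] [65.8 -0.6]
```

Crop w9c: the left pad touches the board. Its marks are at +0.5 mm, and the line reads 0. I need about 2.6 mm more, which leaves room for the right pad's push-back.

```bash
python3 -m inch '-0.0015 0 0 0 0 0 1;-0.0011 0 0 0 0 0 1;0 0 0 0 0 0 1;0 0 0 0 0 0 1';python3 st.py wrist:w10
python3 - <<'E'
import cv2
c=cv2.imread("pics/w10.png")
cv2.imwrite("pics/w10c.png",cv2.resize(c[170:330,60:360],None,fx=2.6,fy=2.6,interpolation=3))
E
```

```text
time: 12.28
tool_pos: [0.6003, 0.085, 0.0481]
tool_rot: [-0.002, 0.774, 0.633, 0.003]
contact_force: [4.0, 12.6, -3.3]
gripper_width: 0.002
t12.28 stage mm [ 21.9 111.2] z 0.0481 yaw x-axis 1.3719 tilt 0.0079 F stage [ 1.5  13.12] -3.31 w 0.002
```

View pics/w10c.png

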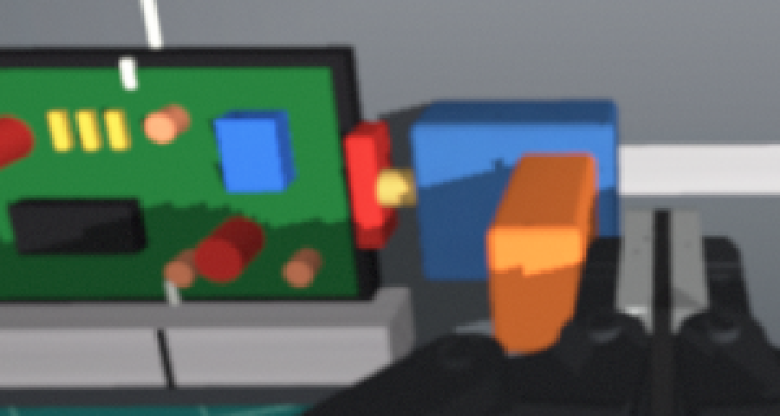

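```bash
python3 -m inch '0.004 0 0 0 0 0 1;0.018 0 0 0 0 0 1;0 0 -0.036 0 0 0 1;0 0 -0.036 0 0 0 1;0 0 -0.036 0 0 0 1;-0.035 0 0 0 0 0 1;-0.035 0 0 0 0 0 1;-0.035 0 0 0 0 0 1;-0.035 0 0 0 0 0 1;-0.035 0 0 0 0 0 1'
python3 -m inch '-0.035 0 0 0 0 0 1;-0.035 0 0 0 0 0 1;-0.035 0 0 0 0 0 1;-0.032 0 0 0 0 0 1;0 0 0 0 0 0 1;0 0 0 0 0 0 1;0 0 0 0 0 0 1;0 0 0 0 0 0 1'
python3 st.py wrist:w11
python3 - <<'E'
import cv2
c=cv2.imread("pics/w11.png")
cv2.imwrite("pics/w11c.png",cv2.resize(c[140:260,330:580],None,fx=3.2,fy=3.2,interpolation=3))
E
```

```text
time: 13.17
tool_pos: [0.5686, -0.0702, 0.1562]
tool_rot: [0.0, 0.774, 0.634, -0.0]
contact_force: [1.0, -0.0, -0.0]
gripper_width: 0.004
time: 13.83
tool_pos: [0.5423, -0.202, 0.1559]
tool_rot: [-0.0, 0.773, 0.634, 0.0]
contact_force: [-0.5, 0.1, -0.1]
gripper_width: 0.002
t13.83 stage mm [  21.3 -181.6] z 0.1559 yaw x-axis 1.3732 tilt 0.0005 F stage [-0.5   0.02] -0.12 w 0.002
```

View pics/w11.png

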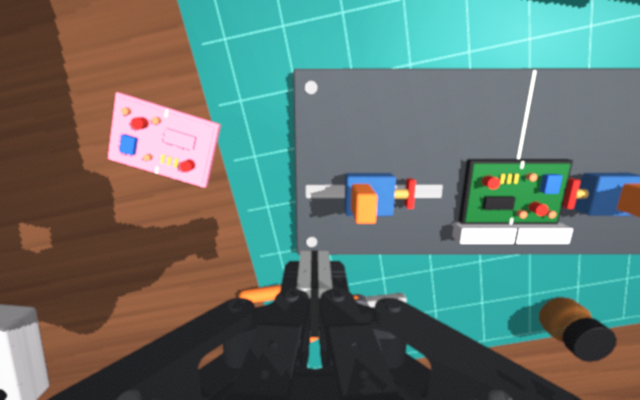

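View pics/w11c.png

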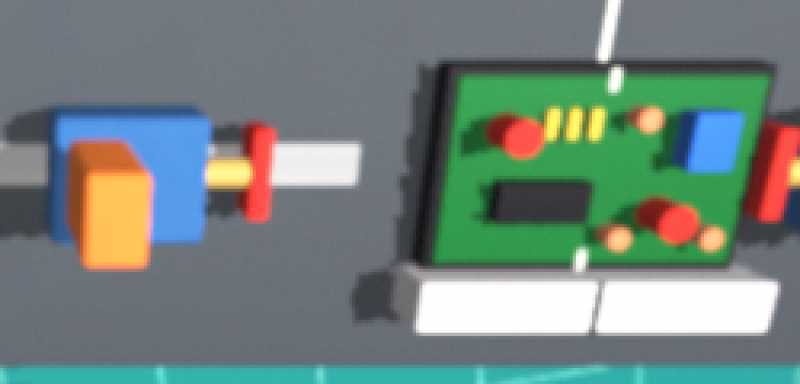

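```bash
python3 - <<'E'
from st import *
import pickle
c=pickle.load(open("pics/w11.pkl","rb"));T=lambda x,y:(330+x/3.2,140+y/3.2)
P=lambda x,y,z:(S(onz(c,T(x,y),z))*1000).round(1)
print("lug",[P(*p,.067) for p in((84,170),(152,172),(148,268),(83,268))])
print("pad",P(275,130,.0255),P(268,222,.0255))
print("marks",P(616,78,.02),P(581,258,.02),"line",P(603,62,.012),P(616,0,.012),"fence split",P(598,282,.03),P(594,332,.03))
E
```

```text
lug [array([   7.9, -150.7]), array([   8.4, -134.9]), array([  32.2, -134.4]), array([  32.2, -150.1])]
pad [  7.7 -93.6] [ 34.  -93.1]
marks [-5.5 -0. ] [46.7 -0.1] line [-8.6  0.7] [-25.7   1.1] fence split [50.2 -0.6] [65.5  1.1]
```

Crop w11c: right lug centre y = -142.5, pad face -93.4, board about -1 to -2 mm and touching the left pad. I'll lower outside the right lug and push it in.

```bash
python3 -m inch '0 0 0.028 0 0 0 1;0 0 0.028 0 0 0 1;0 0 0.028 0 0 0 1;0 0 0.024 0 0 0 1;0.002 0 0 0 0 0 1;0.004 0 0 0 0 0 1;0.004 0 0 0 0 0 1;0 0 0 0 0 0 1'; python3 st.py; python3 -m inch '0.002 0 0 0 0 0 1;0.002 0 0 0 0 0 1;0.002 0 0 0 0 0 1;0 0 0 0 0 0 1'; python3 st.py;  python3 -m inch '0.002 0 0 0 0 0 1;0.002 0 0 0 0 0 1;0 0 0 0 0 0 1'; python3 st.py
```

```text
time: 14.55
tool_pos: [0.546, -0.1928, 0.0506]
tool_rot: [0.002, 0.773, 0.634, 0.001]
contact_force: [0.3, -1.4, -0.3]
gripper_width: 0.001
t14.55 stage mm [  23.1 -171.9] z 0.0506 yaw x-axis 1.3734 tilt 0.0039 F stage [ 0.53 -1.31] -0.3 w 0.001
time: 14.88
tool_pos: [0.5457, -0.1871, 0.0487]
tool_rot: [0.0, 0.774, 0.634, 0.0]
contact_force: [-0.5, 0.3, 0.1]
gripper_width: -0.0
t14.88 stage mm [  21.7 -166.4] z 0.0487 yaw x-axis 1.3722 tilt 0.001 F stage [-0.52  0.18] 0.13 w -0.0
time: 15.13
tool_pos: [0.546, -0.1844, 0.0483]
tool_rot: [0.001, 0.774, 0.634, -0.001]
contact_force: [-1.2, -4.2, 0.0]
gripper_width: 0.005
t15.13 stage mm [  21.5 -163.7] z 0.0483 yaw x-axis 1.3724 tilt 0.0028 F stage [-0.36 -4.31] 0.02 w 0.005
```

```bash
python3 -m inch '0.004 0 0 0 0 0 1;0.004 0 0 0 0 0 1;0.004 0 0 0 0 0 1;0.004 0 0 0 0 0 1;0.004 0 0 0 0 0 1;0.004 0 0 0 0 0 1;0.004 0 0 0 0 0 1;0.004 0 0 0 0 0 1;0.003 0 0 0 0 0 1;0.002 0 0 0 0 0 1'; python3 -m inch '0.001 0 0 0 0 0 1;0.001 0 0 0 0 0 1;0 0 0 0 0 0 1;0 0 0 0 0 0 1'; python3 st.py wrist:w12
```

```text
time: 15.97
tool_pos: [0.5528, -0.1505, 0.0484]
tool_rot: [0.002, 0.774, 0.634, -0.003]
contact_force: [-3.8, -12.9, 0.1]
gripper_width: -0.001
time: 16.3
tool_pos: [0.5532, -0.1485, 0.0484]
tool_rot: [0.002, 0.774, 0.634, -0.003]
contact_force: [-4.6, -10.7, 0.8]
gripper_width: 0.001
t16.30 stage mm [  21.5 -127. ] z 0.0484 yaw x-axis 1.3722 tilt 0.0067 F stage [ -2.4  -11.41] 0.84 w 0.001
```

View pics/w12.png

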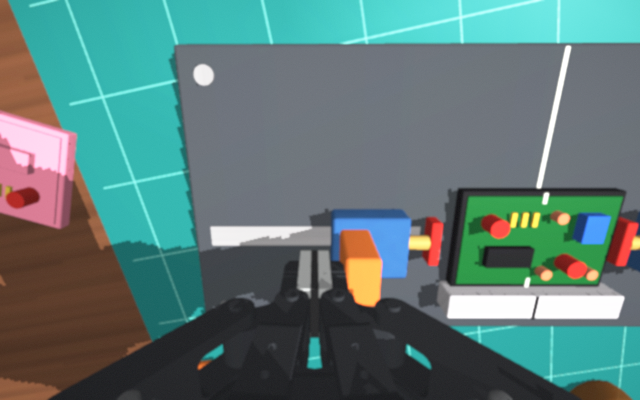

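```bash
python3 -m inch '0.002 0 0 0 0 0 1;0.002 0 0 0 0 0 1;0.001 0 0 0 0 0 1;0.001 0 0 0 0 0 1'; python3 st.py
cat > f.py <<'E'
from st import *
s=state();print((S(s["tool_pos"])*1000)[1].round(2),(Rm.T@s["contact_force"][:2])[1].round(2))
E
python3 -m inch '0.0005 0 0 0 0 0 1' >/dev/null; python3 f.py
python3 -m inch '0.0005 0 0 0 0 0 1' >/dev/null; python3 f.py
python3 -m inch '0.0005 0 0 0 0 0 1' >/dev/null; python3 f.py
python3 -m inch '0.0005 0 0 0 0 0 1' >/dev/null; python3 f.py
python3 -m inch '0.0005 0 0 0 0 0 1' >/dev/null; python3 f.py
python3 -m inch '0.0005 0 0 0 0 0 1' >/dev/null; python3 f.py
python3 st.py wrist:w13
python3 - <<'E'
import cv2
c=cv2.imread("pics/w13.png")
cv2.imwrite("pics/w13c.png",cv2.resize(c[170:330,310:610],None,fx=2.6,fy=2.6,interpolation=3))
E
```

```text
time: 16.68
tool_pos: [0.5543, -0.1428, 0.0484]
tool_rot: [0.002, 0.774, 0.634, -0.003]
contact_force: [-4.0, -12.8, 0.4]
gripper_width: 0.003
t16.68 stage mm [  21.5 -121.2] z 0.0484 yaw x-axis 1.3723 tilt 0.0072 F stage [ -1.39 -13.38] 0.36 w 0.003
-120.69 -12.84
-120.25 -12.56
-119.75 -13.39
-119.28 -13.86
-118.76 -13.18
-118.3 -12.74
t17.18 stage mm [  21.5 -118.3] z 0.0484 yaw x-axis 1.3722 tilt 0.0072 F stage [ -2.04 -12.74] 0.72 w 0.003
```

View pics/w13c.png

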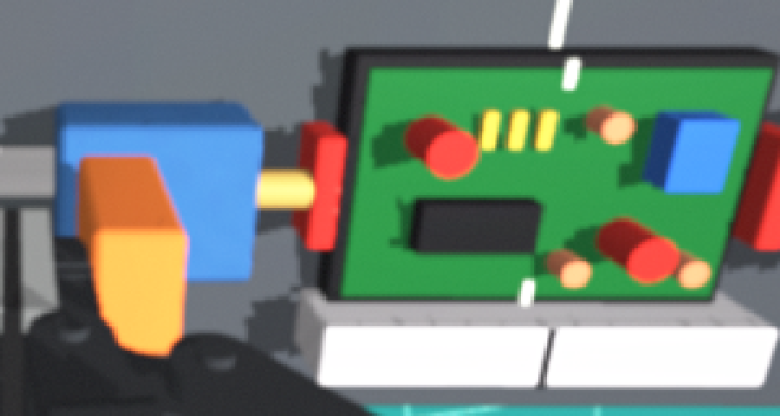

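```bash
cat > mk.py <<'E'
from st import *
import pickle,sys
def m(f,mk1,mk2,l1,l2,x0=310,y0=170,k=2.6):
    c=pickle.load(open(f"pics/{f}.pkl","rb"));T=lambda p:(x0+p[0]/k,y0+p[1]/k)
    P=lambda p,z:(S(onz(c,T(p),z))*1000).round(1)
    print(f,"marks",P(mk1,.02),P(mk2,.02),"line",P(l1,.012),P(l2,.012))
E
python3 - <<'E'
from mk import *
m("w13",(571,74),(527,293),(556,46),(564,0))
E
python3 -m inch '0.0005 0 0 0 0 0 1' >/dev/null; python3 f.py
python3 -m inch '0.0005 0 0 0 0 0 1' >/dev/null; python3 f.py
python3 -m inch '0.0005 0 0 0 0 0 1' >/dev/null; python3 f.py
python3 -m inch '0.0005 0 0 0 0 0 1' >/dev/null; python3 f.py
python3 st.py wrist:w14
python3 - <<'E'
import cv2
c=cv2.imread("pics/w14.png")
cv2.imwrite("pics/w14c.png",cv2.resize(c[170:330,310:610],None,fx=2.6,fy=2.6,interpolation=3))
E
```

```text
w13 marks [-5.  -0.2] [47.5 -0. ] line [-9.2  0.7] [-19.4   0.5]
-117.81 -13.08
-117.31 -13.45
-116.78 -12.8
-116.3 -13.28
t17.57 stage mm [  21.5 -116.3] z 0.0484 yaw x-axis 1.3722 tilt 0.0072 F stage [ -2.11 -13.28] 1.49 w -0.005
```

View pics/w14c.png

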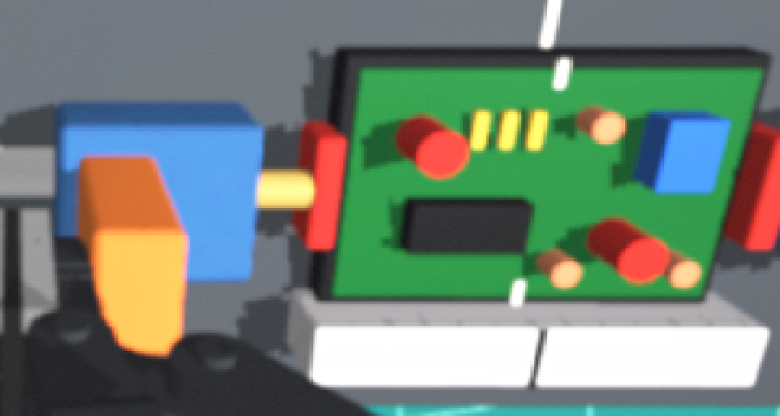

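```bash
python3 - <<'E'
from mk import *
m("w14",(562,74),(518,293),(546,46),(554,0))
c=pickle.load(open("pics/w14.pkl","rb"));T=lambda p:(310+p[0]/2.6,170+p[1]/2.6)
P=lambda p,z:(S(onz(c,T(p),z))*1000).round(1)
print("pad",P((346,130),.0255),P((339,246),.0255),"edge bottom",P((335,55),.012),P((311,298),.012),"top",P((350,50),.02),P((326,298),.02))
print("lugtop",P((187,232),.067))
E
python3 -m inch '0.0005 0 0 0 0 0 1' >/dev/null; python3 f.py
python3 -m inch '0.0005 0 0 0 0 0 1' >/dev/null; python3 f.py
python3 -m inch '0.0005 0 0 0 0 0 1' >/dev/null; python3 f.py
python3 -m inch '0.0005 0 0 0 0 0 1' >/dev/null; python3 f.py
python3 st.py wrist:w15
python3 - <<'E'
import cv2
c=cv2.imread("pics/w15.png")
cv2.imwrite("pics/w15c.png",cv2.resize(c[170:330,310:610],None,fx=2.6,fy=2.6,interpolation=3))
E
```

```text
w14 marks [-5.  -0.1] [47.5 -0.1] line [-9.2  0.5] [-19.4   0.3]
pad [  5.6 -46.6] [ 32.7 -45. ] edge bottom [ -7.1 -45.5] [ 53.7 -44.4] top [-10.3 -45.6] [ 48.9 -44.1]
lugtop [  8.6 -87.8]
-115.98 -14.55
-115.62 -14.76
-115.2 -14.82
-114.77 -14.88
t17.95 stage mm [  21.5 -114.8] z 0.0484 yaw x-axis 1.3723 tilt 0.0083 F stage [ -0.6  -14.88] 0.68 w -0.003
```

View pics/w15c.png

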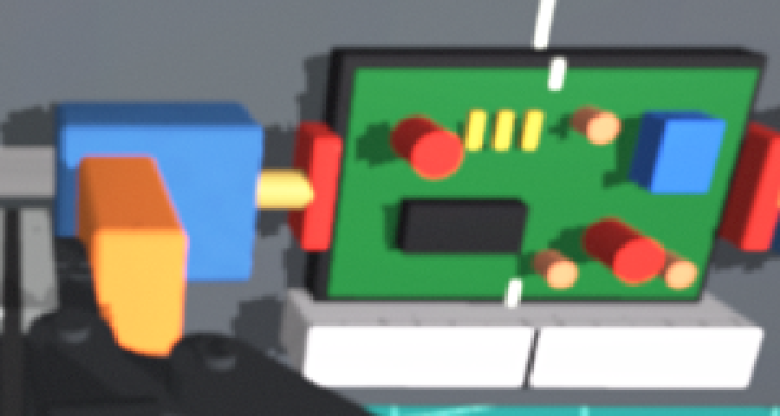

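Force rose from 13.1 to about 14.8 N, so the right pad made contact near TCP y = -116.2. Crop w15c shows the pad pressed back along its rod. I'll continue gently towards a rise of about 3 N (about 2.5 mm on each pad).

```bash

python3 -m inch '0.0005 0 0 0 0 0 1' >/dev/null; python3 f.py
python3 -m inch '0.0005 0 0 0 0 0 1' >/dev/null; python3 f.py
python3 -m inch '0.0005 0 0 0 0 0 1' >/dev/null; python3 f.py
python3 -m inch '0.0005 0 0 0 0 0 1' >/dev/null; python3 f.py
python3 -m inch '0.0005 0 0 0 0 0 1' >/dev/null; python3 f.py
python3 -m inch '0.0005 0 0 0 0 0 1' >/dev/null; python3 f.py
python3 st.py wrist:w16
python3 - <<'E'
import cv2
c=cv2.imread("pics/w16.png")
cv2.imwrite("pics/w16c.png",cv2.resize(c[170:330,310:610],None,fx=2.6,fy=2.6,interpolation=3))
E
```

```text
-114.37 -15.22
-113.93 -14.88
-113.51 -15.97
-113.08 -16.16
-112.64 -16.15
-112.22 -16.14
t18.50 stage mm [  21.5 -112.2] z 0.0484 yaw x-axis 1.3724 tilt 0.0091 F stage [ -1.66 -16.14] 0.47 w -0.001
```

View pics/w16c.png

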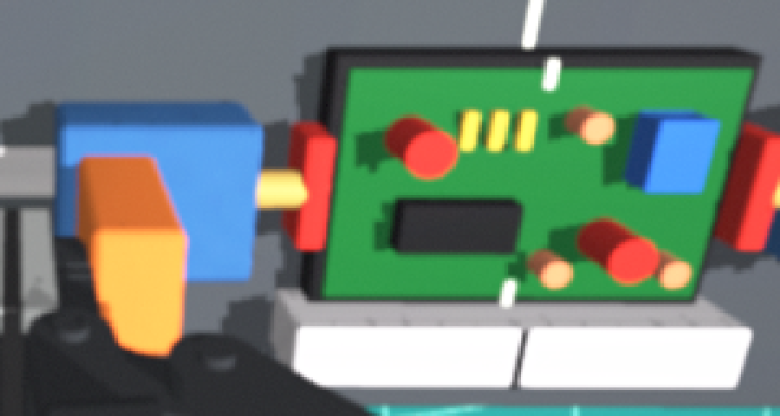

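```bash
python3 - <<'E'
from mk import *
m("w16",(552,74),(509,293),(529,46),(536,0))
E
python3 -m inch '0.0005 0 0 0 0 0 1' >/dev/null; python3 f.py
python3 -m inch '0.0004 0 0 0 0 0 1' >/dev/null; python3 f.py
python3 -m inch '0 0 0 0 0 0 1' >/dev/null; python3 f.py
python3 -m inch '-0.004 0 0 0 0 0 1;-0.018 0 0 0 0 0 1;0 0 -0.036 0 0 0 1;0 0 -0.036 0 0 0 1;0 0 -0.036 0 0 0 1;0 -0.03 -0.03 0 0 0 1;0.025 -0.03 -0.03 0 0 0 1;0.03 -0.03 -0.03 0 0 0 1;0.025 -0.03 -0.03 0 0 0 1;0 0 0 0 0 0 1'
python3 -m inch '0 0 0 0 0 0 1;0 0 0 0 0 0 1;0 0 0 0 0 0 1'
python3 st.py wrist:w17 side:s17 scene:c17
python3 - <<'E'
import cv2
c=cv2.imread("pics/s17.png")
cv2.imwrite("pics/s17c.png",cv2.resize(c[150:275,210:380],None,fx=4.5,fy=4.5,interpolation=3))
c=cv2.imread("pics/c17.png")
cv2.imwrite("pics/c17c.png",cv2.resize(c[170:245,240:410],None,fx=4.5,fy=4.5,interpolation=3))
E
```

```text
w16 marks [-5.1  1.6] [47.4  1.7] line [-9.2  0.7] [-19.4   0.4]
-111.81 -16.26
-111.44 -16.81
-111.39 -16.46
time: 19.63
tool_pos: [0.4638, -0.0617, 0.2671]
tool_rot: [0.003, 0.773, 0.635, 0.004]
contact_force: [0.3, -0.9, 0.7]
gripper_width: -0.001
time: 19.88
tool_pos: [0.4634, -0.0647, 0.2586]
tool_rot: [-0.001, 0.774, 0.633, -0.001]
contact_force: [-0.0, -0.5, -0.1]
gripper_width: 0.002
t19.88 stage mm [-83.  -62.5] z 0.2586 yaw x-axis 1.3715 tilt 0.003 F stage [ 0.08 -0.52] -0.06 w 0.002
```

View pics/w17.png

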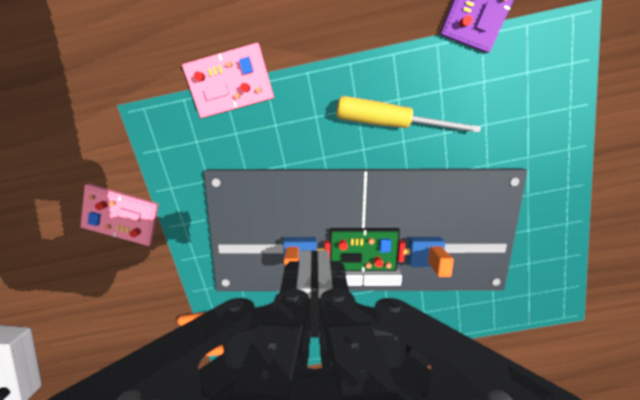

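View pics/s17c.png

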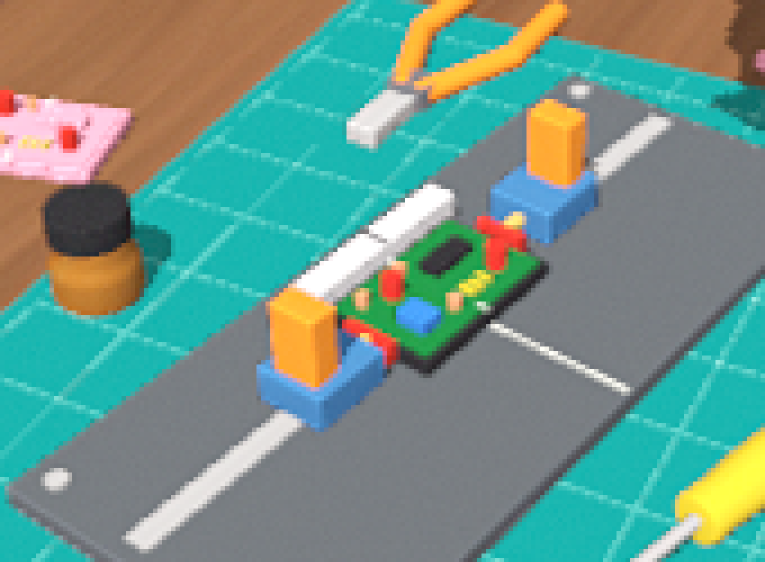

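View pics/c17c.png

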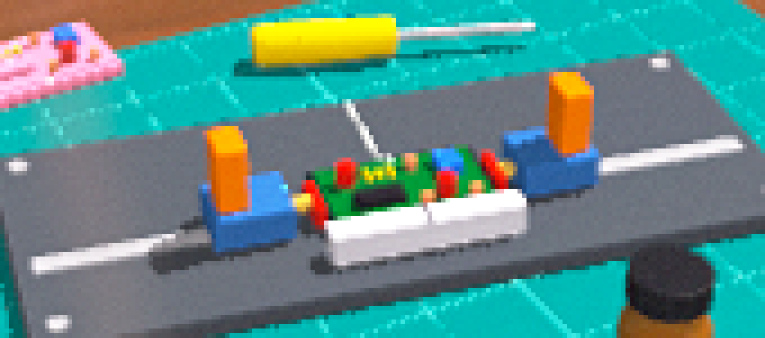

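Views s17 and c17: both pads touch the board, which lies flush on the fence. For a straight-on centring check, I'll hover over the centre line.

```bash
python3 -m inch '0.0155 0.026 0.02 0 0 0 1;0.0155 0.026 0.02 0 0 0 1;0.0155 0.026 0.02 0 0 0 1;0.0155 0.026 0.02 0 0 0 1;0 0 0 0 0 0 1;0 0 0 0 0 0 1;0 0 0 0 0 0 1;0 0 0 0 0 0 1'
python3 st.py wrist:w18
python3 - <<'E'
import cv2
c=cv2.imread("pics/w18.png")
cv2.imwrite("pics/w18c.png",cv2.resize(c[110:260,190:450],None,fx=3,fy=3,interpolation=3))
E
```

```text
time: 20.7
tool_pos: [0.578, -0.0249, 0.1816]
tool_rot: [0.001, 0.774, 0.633, 0.001]
contact_force: [0.9, -0.4, 0.7]
gripper_width: 0.0
t20.70 stage mm [21.6 -0.9] z 0.1816 yaw x-axis 1.3712 tilt 0.0018 F stage [ 0.95 -0.17] 0.7 w 0.0
```

View pics/w18c.png

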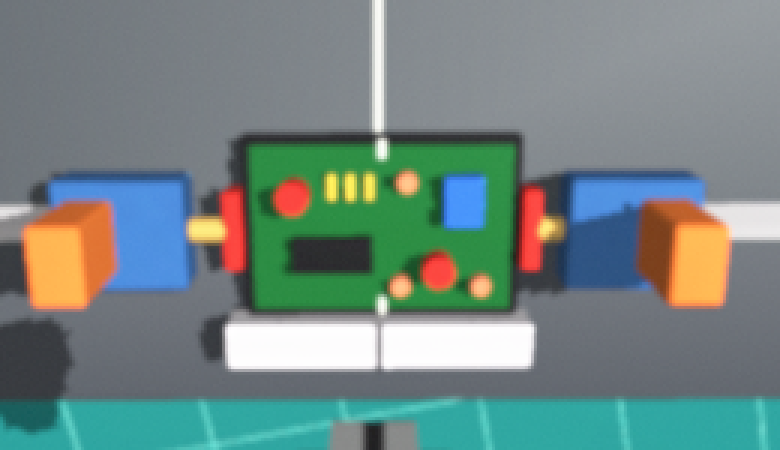

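```bash
python3 - <<'E'
from mk import *
m("w18",(382,150),(382,305),(379,130),(378,0),190,110,3)
c=pickle.load(open("pics/w18.pkl","rb"));T=lambda p:(190+p[0]/3,110+p[1]/3)
P=lambda p,z:(S(onz(c,T(p),z))*1000).round(1)
print("R face",P((246,230),.0255),"block",P((190,230),.032),"L face",P((519,230),.0255),"block",P((565,230),.032))
print("far edge board",P((260,310),.02),P((510,310),.02),"fence top",P((228,321),.03),P((530,321),.03), "near",P((245,136),.02),P((520,136),.02))
# free lengths from earlier pictures
c=pickle.load(open("pics/w6.pkl","rb"));T=lambda p:(50+p[0]/3.2,140+p[1]/3.2)
print("L free",P((545,180),.0255),P((595,180),.032))
c=pickle.load(open("pics/w11.pkl","rb"));T=lambda p:(330+p[0]/3.2,140+p[1]/3.2)
print("R free",P((272,175),.0255),P((209,175),.032))
E
```

```text
w18 marks [-4.7  1.5] [47.1  1.5] line [-9.9  0.6] [-50.1   0.3]
R face [ 19.9 -41.9] block [ 18.3 -58.5] L face [20.2 45.2] block [18.6 58.6]
far edge board [ 48.8 -39.2] [49.  44.2] fence top [ 49.1 -48.4] [49.4 49.4] near [ -9.2 -41.7] [-9.  45.1]
L free [ 21.3 100.8] [ 19.6 116.3]
R free [ 20.4 -93.3] [  18.6 -112.3]
```

```bash
python3 -c "
from plant import *
job_done()"
```

```text
the job is handed in; nothing more can be done
```

I slid the board flush onto the fence, pushed both stops in by their lugs until both pads held it, and handed the job in at about 20.8 s. The hand-in reports no verdict.

- **Board onto the fence:** I pushed its near edge with the jaws half open, so the two fingers squared it. It stopped at the fence with about 6 N felt, and I never lifted it.
- **Stops:** I pushed the left one in until its pad had moved the board about 1–2 mm past the centre line. Then I pushed the right one in half-millimetre steps. The sliding force rose from about 13.1 N to about 16.5 N, so the right pad presses with about 3.4 N, well below jamming.

Last checks, in the overhead wrist picture after letting go:

| Check | Measured | Allowed |
|---|---|---|
| Board off the centre line | about +0.9 mm (left) | ±3 mm |
| Square to the stage | no visible angle | 0.03 rad |
| Far edge to fence | no gap within about 1 mm of measuring error | 1.8 mm |
| Right pad pressed in | about 2.4 mm | 2–3 mm |
| Left pad pressed in | about 2.1 mm | 2–3 mm |

- **Disagreements:** before the right push, two readings of the board's offset differed by about 1 mm (-1.9 and -1.0 mm). The right pad's press is 2.4 mm from the picture but about 2.8 mm from the force.
- **Not felt directly:** I judged the left pad's pressing only from the picture.
- **Clearance:** the robot touched nothing at hand-in, and it went nowhere near the screwdriver, cutters or jar.

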